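# Sort the handed-in locks and the gate remote into their store trays

## Robot

A 7-joint arm with a two-finger parallel gripper is mounted at the origin on the work surface. World frame = base frame: x ahead of the robot, y to its left, z up, the work surface at z = 0. Lengths are in m, angles in rad, forces in N, time in s.
With the tool pointing down it reaches from about 0.375 to 0.925 m from the base axis. Payload 3.1 kg.
Tool frame: the origin (TCP) lies at the very end of the fingers, on their centre line; the grasp point (between the pads) lies 19 mm behind it (manip.tcp_to_grasp is the distance from the TCP to the grasp point, in m); z points along the fingers, y is the line along which they close (so a half turn about z gives the same grasp; the last joint's range is limited). The gripper opens to 85 mm and grips with 20 to 120 N. Pads are 22 mm wide; open, the fingers measure 114 mm over their backs; the gripper's body (76 mm by 85 mm) begins 54 mm behind the grasp point. The pads swing forward as they close: fully open they stand 13 mm farther back than shut.
Start: joints at [1.089, 0.383, 0.044, 1.598, -0.018, 1.161, -0.05], TCP at [0.243, -0.603, 0.231] pointing down, gripper open.
Joint ranges: [-2.61, 2.61], [-0.41, 2.15], [-1.48, 1.57], [0, 2.5], [-1.57, 4.71], [0.05, 1.97], [-2.85, 2.85]. Speed limits (rad/s): [2.79, 2.79, 3.14, 3.14, 3.14, 3.14, 3.14].

## Interface

Orientations are given as a unit quaternion [w, x, y, z].
In Python, from plant import sensors, optics, manip gives the robot as it stands.
- The arm moves only by the tool send_rows, never from a script. Its argument "increments" is a list of rows, each an object with "translation": the shift along the tool's x, y, z in m, a list of three; "dr": the turn, a rotation vector about the tool's x, y, z in rad, a list of three. In form: [{"translation": [dx, dy, dz], "dr": [rx, ry, rz]}, ...]. A call has 1 to 10 rows; each row shifts and turns the commanded pose from where the row before left it, along the tool's axes as they then stand; what a row does not reach is not made up. A row lasts 1/8 s, in which the tool goes at most 62.5 mm and 10.7 degrees, less where a joint would pass 70% of its speed; a pose out of reach is approached as far as the arm can. A call is refused whole if a number of a shift passes 0.0625 or a number of a turn 0.188, either way. A call with a gripper value outside its range is refused whole. "jaw" is the finger opening in m, from 0 to 0.0854, set as the call begins (left out, the last holds). The fingers move at their own pace and stop on an object; the grip force is fixed at half the most. Time passes only in rows, so rows that do not move let the fingers close. It gives the time, the measured TCP pose, the force, the opening and the grip force at its end, in the units of the state.
- sensors.state(): the state, without advancing time (a new reading comes with each control period).
- optics.snapshot(name): name is "scene" or "top" or "wrist"; returns the picture (400x640x3 uint8, red, green, blue); there is no depth.
- optics.get_calibration(name): a dict with "fx", "fy", "cx", "cy" (pixels), "pose" (4x4, takes a point from camera to world coordinates). Camera axes: x right, y up, looking along -z (the intrinsics and any distortion apply to the point x, -y, -z); pixel columns grow to the right and rows downward; lengths in m; the calibration is good to about 2 mm. A picture is of the moment at which its call begins: read the wrist's pose just before it. get_calibration takes no time and is no camera call; for the wrist camera it gives the pose at the moment of the call.
- manip.job_done(): hands the job in; it is judged then, once.
The state is a dict: "time": time; "qpos": joint angles; "joint_velocities": joint speeds; "effort": joint torques, N m; "ee_pos": TCP position; "orientation": TCP orientation; "contact_force": force on the tool from outside, world axes, zero at the start; "moment": the same for the moment, N m; "grip_width": finger opening in m; "finger_force": force on a finger pad.
Only numpy, scipy, OpenCV 4.12 (cv2) and the standard library are available. Lean on these libraries where they do the work, as an engineer would, in place of code of your own. Each camera call takes 0.05 s, during which the arm holds its last target. There are 200 camera calls.

## Task

Sort what the tenants handed in into the store trays: both padlocks go in the blue tray, both lock cylinders in the yellow tray and the gate remote in the green tray. Lay each one flat on the floor of its tray, nothing piled on anything else, set down rather than dropped. Leave the hammer and the wall anchor jar where they are.

Things in the scene. Friction and masses are not known exactly. Their poses are not given: they have to be found in the camera images.
- brass_padlock: solid brass (gold coloured) padlock lying flat on the bench: block 34 mm along its x, 40 mm along its y, 16 mm thick in z, with a closed 6.5 mm thick steel shackle on the +x side that reaches 48 mm from the origin; about 140 g. Origin: centre of the block, 8 mm above whatever it lies on. Grip the block across its 40 mm width (along y)
- steel_padlock: laminated steel (grey, layered, with a black rubber band round it) padlock lying flat on the bench: block 38 mm along its x, 45 mm along its y, 20 mm thick in z, with a closed 8 mm thick steel shackle on the +x side that reaches 51 mm from the origin; about 220 g. Origin: centre of the block, 10 mm above whatever it lies on. Grip the block across its 45 mm width (along y)
- brass_cylinder: brass (gold coloured) half-profile lock cylinder lying on its flank: 40 mm along y, 33 mm along x; round barrel 17 mm thick on the -x side (axis at x = -8 mm, dark cam at its +y end), foot 10 mm thick on the +x side; 120 g. Origin: mid-length, mid-width, 8 mm above what it lies on. Grip its flat ends (y = +-20 mm), fingers closing along y, low, midway between origin and barrel axis
- nickel_cylinder: nickel-plated (silver grey) half-profile lock cylinder lying on its flank: 40 mm along y, 33 mm along x; round barrel 17 mm thick on the -x side (axis at x = -8 mm, dark cam at its +y end), foot 10 mm thick on the +x side; 120 g. Origin: mid-length, mid-width, 8 mm above what it lies on. Grip its flat ends (y = +-20 mm), fingers closing along y, low, midway between origin and barrel axis
- remote: black plastic gate remote lying flat, buttons up: 64 mm along its x, 36 mm along its y, 13 mm thick, with a white and an orange round button; about 35 g. Origin: its middle, 6.5 mm above whatever it lies on. Grip it across its 36 mm width (along y)
- blue_tray: open blue plastic storage tray with a picture label of a padlock on both short ends, 176 mm along its x, 136 mm along its y (182 x 142 over the lip round the rim), walls 28 mm high and 3 mm thick, empty at the start, fixed to the bench; inner floor 170 x 130 mm, 3 mm above the bench. Origin: centre of its underside, on the bench; z up
- yellow_tray: open yellow plastic storage tray with a picture label of a lock cylinder on both short ends, 176 mm along its x, 136 mm along its y (182 x 142 over the lip round the rim), walls 28 mm high and 3 mm thick, empty at the start, fixed to the bench; inner floor 170 x 130 mm, 3 mm above the bench. Origin: centre of its underside, on the bench; z up
- green_tray: open green plastic storage tray with a picture label of a remote on both short ends, 176 mm along its x, 136 mm along its y (182 x 142 over the lip round the rim), walls 28 mm high and 3 mm thick, empty at the start, fixed to the bench; inner floor 170 x 130 mm, 3 mm above the bench. Origin: centre of its underside, on the bench; z up
- hammer: bystander: small hammer with a black handle and aluminium head, lying loose beyond the trays, 240 mm long along its x (head at the +x end, 88 mm across along y), 26 mm high. Origin: middle of its length, at the underside
- anchor_jar: bystander: white plastic jar of wall anchors with a grey cap, 66 mm across, 85 mm tall, standing loose beyond the trays. Origin: centre of its underside
Mind the look-alikes: they are no part of the job. What is shaped like the brass_cylinder but pink or red is not meant.

How it is judged:
At the end, for the whole second after the job is handed in: Padlocks in the blue, lock cylinders in the yellow, remote in the green tray: each flat (0.25 rad, cylinders 0.5) on the tray floor (origin within 5 mm of resting height), inside the walls, on top of nothing, released, at rest. Hammer and jar within 20 mm of their start (x of brass_padlock in the frame of blue_tray between -0.078 and 0.078 m and y of brass_padlock in the frame of blue_tray between -0.058 and 0.058 m and z of brass_padlock in the frame of blue_tray between 0 and 0.016 m and angle between the z axis of each of brass_padlock, steel_padlock and the z axis of blue_tray, either way round below 0.25 rad and linear speed of each of brass_padlock, steel_padlock, brass_cylinder, nickel_cylinder, remote below 0.01 m/s and contact force between the fingers and brass_padlock below 0.01 N and x of steel_padlock in the frame of blue_tray between -0.078 and 0.078 m and y of steel_padlock in the frame of blue_tray between -0.058 and 0.058 m and z of steel_padlock in the frame of blue_tray between 0 and 0.018 m and contact force between the fingers and steel_padlock below 0.01 N and x of brass_cylinder in the frame of yellow_tray between -0.078 and 0.078 m and y of brass_cylinder in the frame of yellow_tray between -0.058 and 0.058 m and z of brass_cylinder in the frame of yellow_tray between 0 and 0.016 m and angle between the z axis of each of brass_cylinder, nickel_cylinder and the z axis of yellow_tray, either way round below 0.5 rad and contact force between the fingers and brass_cylinder below 0.01 N and x of nickel_cylinder in the frame of yellow_tray between -0.078 and 0.078 m and y of nickel_cylinder in the frame of yellow_tray between -0.058 and 0.058 m and z of nickel_cylinder in the frame of yellow_tray between 0 and 0.016 m and contact force between the fingers and nickel_cylinder below 0.01 N and x of remote in the frame of green_tray between -0.078 and 0.078 m and y of remote in the frame of green_tray between -0.058 and 0.058 m and z of remote in the frame of green_tray between 0 and 0.0145 m and angle between the z axis of remote and the z axis of green_tray, either way round below 0.25 rad and contact force between the fingers and remote below 0.01 N and distance of each of hammer, anchor_jar from where it was at the start of the episode below 0.02 m); the robot touches nothing.
It fails at once if a thing is let go in mid-air (falling free with its centre more than 55 mm above the bench) ((height (world z) of brass_padlock above 0.055 m and contact force between brass_padlock and anything else below 0.001 N) or (height (world z) of steel_padlock above 0.055 m and contact force between steel_padlock and anything else below 0.001 N) or (height (world z) of brass_cylinder above 0.055 m and contact force between brass_cylinder and anything else below 0.001 N) or (height (world z) of nickel_cylinder above 0.055 m and contact force between nickel_cylinder and anything else below 0.001 N) or (height (world z) of remote above 0.055 m and contact force between remote and anything else below 0.001 N)).
It fails at once if the hammer is moved more than 20 mm (distance of hammer from where it was at the start of the episode above 0.02 m).
It fails at once if the wall anchor jar is moved more than 20 mm or tipped (distance of anchor_jar from where it was at the start of the episode above 0.02 m or angle between anchor_jar's own z axis and vertical above 0.3 rad).
It also fails if it takes over 141 s, if anything falls off the work surface, if the arm or the gripper's body presses on something with over 40 N, if the wrist force passes 120 N, or if a joint passes its speed limit or range.

## Working session

There is one attempt and no reset: what is moved stays moved. The work goes in short steps, Python scripts to look and compute and a tool call to move; the robot and the scene stay as the last step left them, time stands still between calls to the robot, and variables do not carry over. Pictures are saved under pics/ and viewed, at most 15 in all, crops included, and the job is handed in when it is done.

Besides the shell and the picture viewer there is one more tool, called after "Call:" in YAML: its name, and indented under it one key for each argument. send_rows: Moves the arm, as the interface text tells. Its arguments: {"type":"object","properties":{"increments":{"type":"array","items":{"type":"object","properties":{"translation":{"type":"array","items":{"type":"number"}},"dr":{"type":"array","items":{"type":"number"}}}}},"jaw":{"type":"number"}},"required":["increments"]}

```bash
mkdir -p pics; ls
python3 - <<'E'
from plant import sensors, optics, manip
import cv2
print(sensors.state())
for n in("top","scene"):
    c=optics.get_calibration(n);print(n,c)
    cv2.imwrite(f"pics/{n}0.png",optics.snapshot(n)[:,:,::-1])
E
```

```text
pics
{'time': 0.0, 'qpos': array([ 1.08919692,  0.38386168,  0.04381234,  1.59962256, -0.01791891,
        1.16120014, -0.04987916]), 'joint_velocities': array([ 0.00028144,  0.00052089,  0.00051269, -0.00032681, -0.00148029,
        0.00106114,  0.00135694]), 'effort': array([ 3.60975991e-04, -4.33452344e+01,  1.02452639e+00, -2.49507540e+01,
        1.05465724e-02,  1.11880613e-02, -1.12126560e-05]), 'ee_pos': array([ 0.24303722, -0.60180782,  0.22984708]), 'orientation': array([-1.31217933e-03,  9.81632082e-01,  1.90779016e-01, -3.16535510e-04]), 'contact_force': array([ 0.57633092,  0.48531004, -0.60866501]), 'moment': array([-0.00641006, -0.03185645, -0.01650208]), 'finger_force': 0.0, 'grip_width': 0.08513734306888077}
top {'fx': 387.95711963951044, 'fy': 387.95711963951044, 'cx': 318.9869060749687, 'cy': 199.39576113778116, 'pose': array([[ 0.02300945,  0.99553383, -0.0915585 ,  0.47502021],
       [-0.99915926,  0.02600789,  0.03169162,  0.01632658],
       [ 0.03393133,  0.09075232,  0.99529527,  0.986388  ],
       [ 0.        ,  0.        ,  0.        ,  1.        ]])}
scene {'fx': 479.4703042421574, 'fy': 479.4703042421574, 'cx': 319.55152727406835, 'cy': 197.71853196804526, 'pose': array([[-0.25391531, -0.66859869,  0.69892976,  1.32674892],
       [ 0.96722466, -0.17412696,  0.18481413,  0.20576323],
       [-0.00186397,  0.72294924,  0.69089864,  0.792465  ],
       [ 0.        ,  0.        ,  0.        ,  1.        ]])}
```

View pics/top0.png

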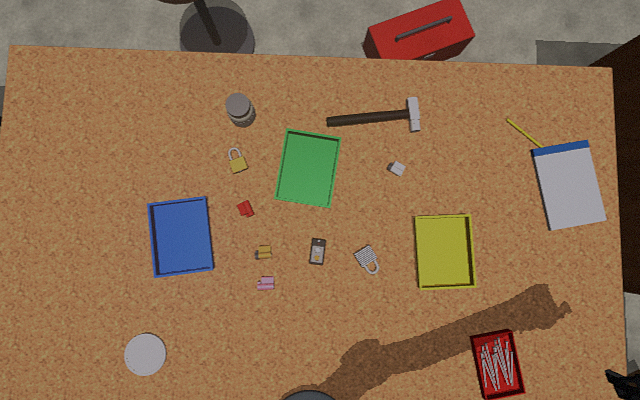

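View pics/scene0.png

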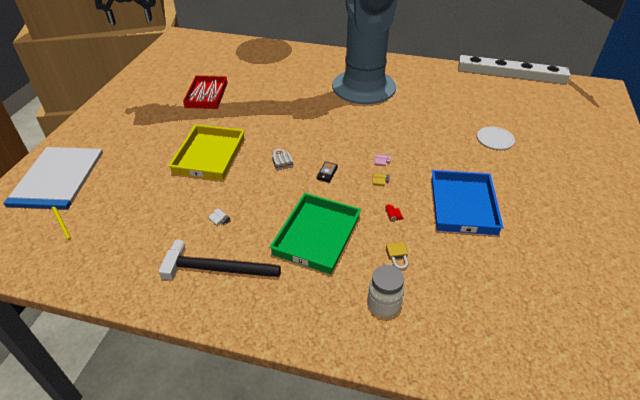

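The top view shows these candidates:
- **Brass cylinder:** gold at (264,252). The look-alikes are pink at (265,283) and red at (245,209).
- **Nickel cylinder:** silver at (397,169).
- **Padlocks:** brass at (237,160), steel at (367,260).
- **Remote:** (317,251).
- **Trays:** blue (181,237), green (308,168), yellow (445,251).
- **Bystanders:** jar (240,108), hammer (375,117).

Next is a close crop to check these.

```bash
cat > h.py <<'E'
import numpy as np, cv2
from plant import sensors, optics, manip
def w(n,u,v,z,c=None):
    c=c or optics.get_calibration(n);P=c["pose"]
    d=P[:3,:3]@np.array([(u-c["cx"])/c["fx"],-(v-c["cy"])/c["fy"],-1])
    o=P[:3,3];return o+d*(z-o[2])/d[2]
def px(n,p,c=None):
    c=c or optics.get_calibration(n);P=c["pose"]
    q=P[:3,:3].T@(np.array(p)-P[:3,3]);return np.array([c["cx"]+c["fx"]*q[0]/-q[2],c["cy"]-c["fy"]*q[1]/-q[2]])
E
python3 - <<'E'
import cv2,numpy as np
a=cv2.imread("pics/top0.png")
T=[]
for (u,v) in [(237,160),(367,260),(264,252),(397,169),(317,251),(265,283)]:
    s=cv2.resize(a[v-20:v+20,u-20:u+20],(260,260),interpolation=cv2.INTER_CUBIC)
    for k in range(0,260,65): s[::1,k]=s[::1,k]//2+60; s[k]=s[k]//2+60
    T.append(s)
cv2.imwrite("pics/c0.png",np.vstack([np.hstack(T[:3]),np.hstack(T[3:])]))
E
```

```text
(no output)
```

View pics/c0.png

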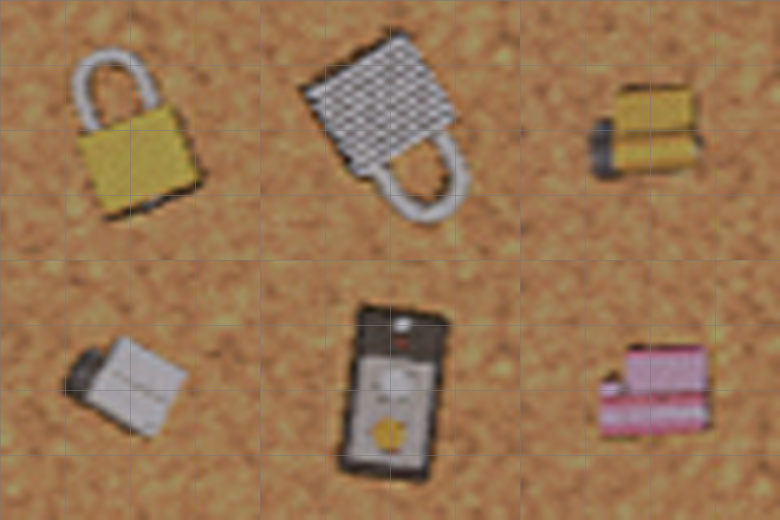

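```bash
cat > obj.py <<'E'
from h import *
c=optics.get_calibration("top")
def t(u,v,x,y): return u-20+x/6.5,v-20+y/6.5
def ob(n,u,v,cx,cy,dx,dy,z,h):
    p=w("top",*t(u,v,cx,cy),z,c);q=w("top",*t(u,v,cx+dx,cy+dy),z,c)
    yaw=np.arctan2(*(q-p)[1::-1]);print(n,"pos",p.round(4),"yaw of obj x",yaw.round(3));return p,yaw
if __name__=="__main__":
    ob("brass_pad",237,160,139,160,-33,-94,.016,0)
    ob("steel_pad",367,260,119.5,104,54,87,.02,0)
    ob("brass_cyl",264,252,126,132,-5,-82,.013,0)
    ob("nickel",397,169,125,120,38,-62,.013,0)
    ob("remote",317,251,135,133,20,-165,.013,0)
    for n,C in dict(blue=[(148,203),(207,197),(214,269),(155,277)],green=[(288,128),(341,138),(330,208),(275,199)],yellow=[(414,215),(471,213),(475,289),(417,290)]).items():
        W=np.array([w("top",*p,.028,c) for p in C]);m=W.mean(0);d=(W[0]+W[1]-W[2]-W[3])/2
        print(n,m.round(4),"yaw",np.arctan2(d[1],d[0]).round(3),"len",np.linalg.norm(d[:2]).round(3),np.linalg.norm((W[0]+W[3]-W[1]-W[2])[:2]/2).round(3))
    print("jar",w("top",240,118,0.02,c),"hammer ends",w("top",328,122,.01,c),w("top",414,114,.02,c))
E
python3 obj.py
```

```text
brass_pad pos [0.6468 0.1903 0.016 ] yaw of obj x 0.372
steel_pad pos [ 0.426  -0.1328  0.02  ] yaw of obj x -2.565
brass_cyl pos [0.4293 0.1201 0.013 ] yaw of obj x 0.097
nickel pos [ 0.6517 -0.2104  0.013 ] yaw of obj x -0.536
remote pos [ 0.4343 -0.0146  0.013 ] yaw of obj x -0.098
blue [0.4646 0.3192 0.028 ] yaw 0.15 len 0.178 0.142
green [0.6414 0.0136 0.028 ] yaw -0.141 len 0.181 0.137
yellow [ 0.4418 -0.3279  0.028 ] yaw 0.041 len 0.186 0.144
jar [0.765717   0.19049409 0.02      ] hammer ends [ 0.7657137  -0.03338851  0.01      ] [ 0.79114408 -0.25416667  0.02      ]
```

```bash
cat > plan.py <<'E'
from h import *
import sys
from scipy.spatial.transform import Rotation as R
x,y,z,yaw=map(float,sys.argv[1:5])
s=sensors.state();q=s["orientation"];r=R.from_quat(q[[1,2,3,0]])
g=R.from_matrix(np.array([[np.cos(yaw),np.sin(yaw),0],[np.sin(yaw),-np.cos(yaw),0],[0,0,-1]]))
m=r.as_matrix();print("t",round(s["time"],2),"pos",s["ee_pos"].round(4),"yaw",np.arctan2(m[1,0],m[0,0]).round(3),"w",s["grip_width"].round(4))
d=np.array([x,y,z])-s["ee_pos"]
print("dr",(r.inv()*g).as_rotvec().round(3),"then trans",g.inv().apply(d).round(4),"| trans without turn",r.inv().apply(d).round(4))
E
python3 plan.py 0.426 -0.1328 0.12 0.577
```

```text
Traceback (most recent call last):
  File "plan.py", line 7, in <module>
    m=r.as_matrix();print("t",round(s["time"],2),"pos",s["ee_pos"].round(4),"yaw",np.arctan2(m[1,0],m[0,0]).round(3),"w",s["grip_width"].round(4))
                                                                                                                         ^^^^^^^^^^^^^^^^^^^^^
AttributeError: 'float' object has no attribute 'round'
```

```bash
sed -i 's/s\["grip_width"\].round(4)/round(s["grip_width"],4)/' plan.py; python3 plan.py 0.426 -0.1328 0.12 0.577
```

```text
t 0.1 pos [ 0.2431 -0.6019  0.23  ] yaw 0.384 w 0.0852
dr [-0.002 -0.    -0.193] then trans [ 0.4092 -0.2933  0.11  ] | trans without turn [ 0.3453 -0.3662  0.1108]
```

Call:
send_rows:
  increments:
    - {"translation":[0,0,0],"dr":[-0.002,0,-0.188]}
    - {"translation":[0.045,-0.0325,0.006],"dr":[0,0,-0.005]}
    - {"translation":[0.045,-0.0325,0.006],"dr":[0,0,0]}
    - {"translation":[0.045,-0.0325,0.006],"dr":[0,0,0]}
    - {"translation":[0.045,-0.0325,0.006],"dr":[0,0,0]}
    - {"translation":[0.045,-0.0325,0.006],"dr":[0,0,0]}
    - {"translation":[0.045,-0.0325,0.006],"dr":[0,0,0]}
    - {"translation":[0.045,-0.0325,0.006],"dr":[0,0,0]}
    - {"translation":[0.045,-0.0325,0.006],"dr":[0,0,0]}
    - {"translation":[0.045,-0.0325,0.006],"dr":[0,0,0]}
  jaw: 0.085

```text
time: 1.35
ee_pos: [0.424, -0.1353, 0.1763]
orientation: [0.001, 0.959, 0.284, 0.0]
contact_force: [0.5, -0.0, -0.2]
grip_width: 0.0854
finger_force: 0.0
```

```bash
python3 plan.py 0.426 -0.1328 0.12 0.577
python3 - <<'E'
from h import *
c=optics.get_calibration("wrist");print(px("wrist",(0.426,-.1328,.02),c))
cv2.imwrite("pics/w1.png",optics.snapshot("wrist")[:,:,::-1])
E
```

```text
t 1.35 pos [ 0.424  -0.1353  0.1763] yaw 0.576 w 0.0854
dr [ 0.002  0.    -0.001] then trans [ 0.0031 -0.001   0.0563] | trans without turn [ 0.0031 -0.0011  0.0563]
[323.25612678 176.68421748]
```

View pics/w1.png

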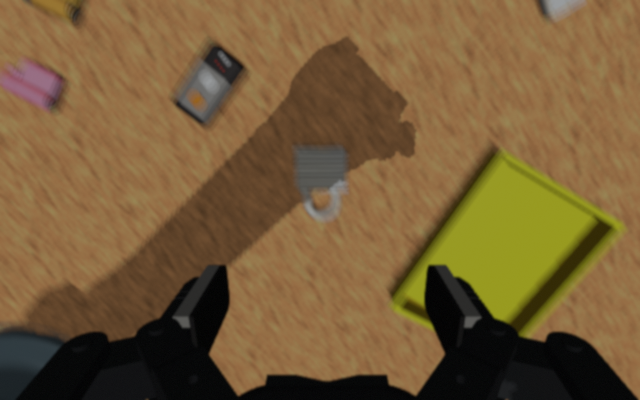

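The picture is motion-blurred because the arm hadn't settled. It shows the steel padlock block at about (320,168) with the shackle pointing down. I'll look again with the arm still.

```bash
cat > look.py <<'E'
from h import *
import sys
sensors.state();optics.snapshot("wrist")
c=optics.get_calibration("wrist");a=optics.snapshot("wrist")[:,:,::-1].copy()
p=list(map(float,sys.argv[2:5]));u,v=px("wrist",p,c);print(u.round(1),v.round(1))
s=sensors.state();print(s["ee_pos"].round(4),px("wrist",p))
x0=int(min(max(u-100,0),440));y0=int(min(max(v-75,0),250))
b=cv2.resize(a[y0:y0+150,x0:x0+200],(800,600),interpolation=cv2.INTER_CUBIC)
cv2.drawMarker(b,(int((u-x0)*4),int((v-y0)*4)),(0,0,255),0,20)
cv2.imwrite(sys.argv[1],b);print("crop origin",x0,y0,"scale 4")
E
python3 look.py pics/w2.png 0.426 -0.1328 0.02;python3 plan.py 0.426 -0.1328 0.12 0.577
```

```text
328.0 181.6
[ 0.4244 -0.1334  0.1761] [325.06644569 178.20541126]
crop origin 227 106 scale 4
t 1.5 pos [ 0.4244 -0.1334  0.1761] yaw 0.584 w 0.085
dr [0.001 0.    0.007] then trans [0.0017 0.0004 0.0561] | trans without turn [0.0017 0.0004 0.0561]
```

View pics/w2.png

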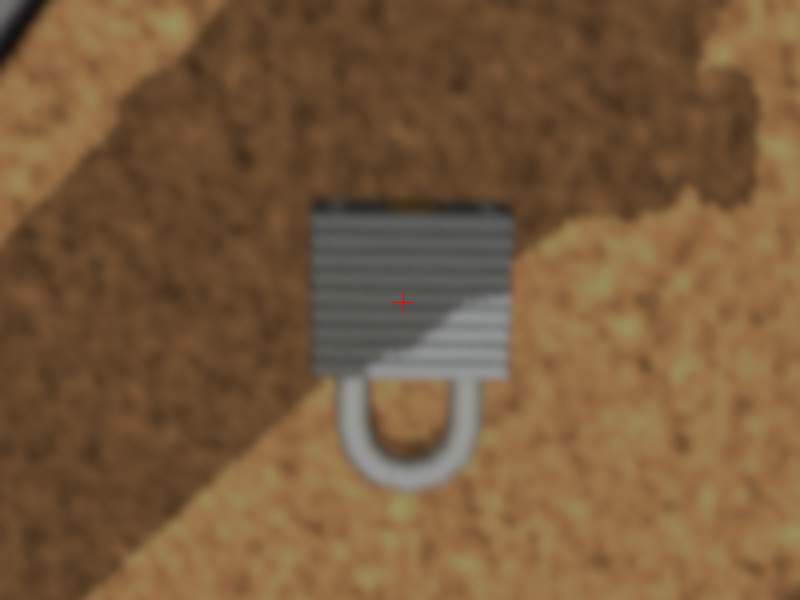

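The block is centred at crop (413,295) against the predicted (403,302), so the estimate is within 2.5 mm and the yaw is right. Descending and gripping.

Call:
send_rows:
  increments:
    - {"translation":[0.003,0.0025,0.04],"dr":[0,0,0]}
    - {"translation":[0,0,0.045],"dr":[0,0,0]}
    - {"translation":[0,0,0.04],"dr":[0,0,0]}
    - {"translation":[0,0,0.03],"dr":[0,0,0]}
    - {"translation":[0,0,0.018],"dr":[0,0,0]}
    - {"translation":[0,0,0],"dr":[0,0,0]}
    - {"translation":[0,0,0],"dr":[0,0,0]}

```text
time: 2.38
ee_pos: [0.4282, -0.1388, 0.0041]
orientation: [0.001, 0.959, 0.284, 0.0]
contact_force: [-0.4, -0.3, 0.5]
grip_width: 0.085
finger_force: 0.0
```

Call:
send_rows:
  increments:
    - {"translation":[0,0,0],"dr":[0,0,0]}
    - {"translation":[0,0,0],"dr":[0,0,0]}
    - {"translation":[0,0,0],"dr":[0,0,0]}
    - {"translation":[0,0,0],"dr":[0,0,0]}
    - {"translation":[0,0,0],"dr":[0,0,0]}
    - {"translation":[0,0,0],"dr":[0,0,0]}
  jaw: 0.02

```text
time: 3.12
ee_pos: [0.4284, -0.1376, 0.0045]
orientation: [0.001, 0.959, 0.284, 0.0]
contact_force: [-1.6, 0.3, 4.8]
grip_width: 0.0434
finger_force: 62.3
```

Call:
send_rows:
  increments:
    - {"translation":[0,0,-0.03],"dr":[0,0,0]}
    - {"translation":[0,0,-0.045],"dr":[0,0,0.14]}
    - {"translation":[0,0,-0.02],"dr":[0,0,0.147]}
    - {"translation":[0,0,0],"dr":[0,0,0.14]}
    - {"translation":[0,0,0],"dr":[0,0,0]}

```text
time: 3.75
ee_pos: [0.4274, -0.1376, 0.0987]
orientation: [0.001, 0.997, 0.075, 0.0]
contact_force: [0.0, -0.3, -3.0]
grip_width: 0.0436
finger_force: 62.5
```

```bash
python3 plan.py .522 .328 .05 .15
```

```text
t 3.75 pos [ 0.4274 -0.1376  0.0987] yaw 0.151 w 0.0436
dr [ 0.002 -0.     0.001] then trans [ 0.1631 -0.4462  0.0487] | trans without turn [ 0.1636 -0.4461  0.0477]
```

Call:
send_rows:
  increments:
    - {"translation":[0.018,-0.0496,0],"dr":[0,0,0]}
    - {"translation":[0.018,-0.0496,0],"dr":[0,0,0]}
    - {"translation":[0.018,-0.0496,0],"dr":[0,0,0]}
    - {"translation":[0.018,-0.0496,0],"dr":[0,0,0]}
    - {"translation":[0.018,-0.0496,0],"dr":[0,0,0]}
    - {"translation":[0.018,-0.0496,0],"dr":[0,0,0]}
    - {"translation":[0.018,-0.0496,0],"dr":[0,0,0]}
    - {"translation":[0.018,-0.0496,0],"dr":[0,0,0]}
    - {"translation":[0.018,-0.0496,0],"dr":[0,0,0]}
    - {"translation":[0,0,0],"dr":[0,0,0]}

```text
time: 5.0
ee_pos: [0.5196, 0.3353, 0.0976]
orientation: [-0.002, 0.997, 0.08, 0.0]
contact_force: [-0.6, -0.2, -3.0]
grip_width: 0.0436
finger_force: 62.6
```

```bash
python3 plan.py .522 .328 .0085 .15; python3 look.py pics/w3.png .522 .328 .02
python3 - <<'E'
from h import *
print(px("wrist",(.4646,.3192,.028)))
cv2.imwrite("pics/w4.png",optics.snapshot("wrist")[:,:,::-1])
E
```

```text
t 5.0 pos [0.5196 0.3353 0.0976] yaw 0.16 w 0.0436
dr [-0.004 -0.     0.01 ] then trans [0.0012 0.0076 0.0891] | trans without turn [0.0011 0.008  0.0891]
329.3 208.9
[0.5204 0.3282 0.0966] [324.61683614 209.06843961]
crop origin 229 133 scale 4
[324.7072449  289.64249651]
```

View pics/w4.png

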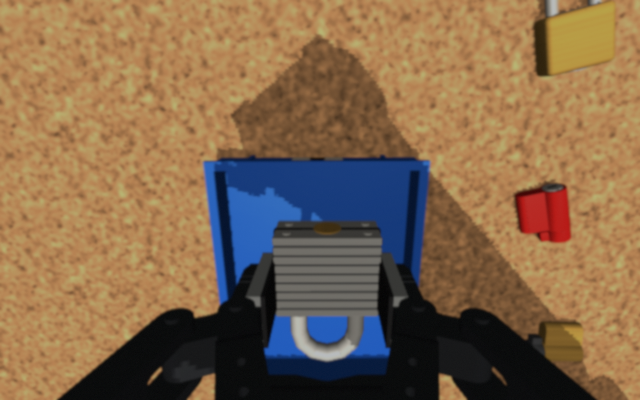

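The padlock is held level over the blue tray, with the shackle towards the robot and the tray rim at cols 207–428. Lowering it.

Call:
send_rows:
  increments:
    - {"translation":[0.0015,0,0.03],"dr":[0,0,0.0]}
    - {"translation":[0,0,0.03],"dr":[0,0,0]}
    - {"translation":[0,0,0.018],"dr":[0,0,0]}
    - {"translation":[0,0,0.006],"dr":[0,0,0]}
    - {"translation":[0,0,0.004],"dr":[0,0,0]}
    - {"translation":[0,0,0],"dr":[0,0,0]}
    - {"translation":[0,0,0],"dr":[0,0,0]}

```text
time: 6.02
ee_pos: [0.5238, 0.3287, 0.0109]
orientation: [0.0, 0.997, 0.075, 0.001]
contact_force: [-0.1, 0.1, -2.3]
grip_width: 0.0435
finger_force: 62.5
```

Call:
send_rows:
  increments:
    - {"translation":[0,0,0.0025],"dr":[0,0,0]}
    - {"translation":[0,0,0.001],"dr":[0,0,0]}
    - {"translation":[0,0,0],"dr":[0,0,0]}

```text
time: 6.4
ee_pos: [0.5238, 0.3285, 0.0077]
orientation: [0.001, 0.997, 0.075, 0.001]
contact_force: [-1.5, -1.0, 5.4]
grip_width: 0.0432
finger_force: 63.4
```

Call:
send_rows:
  increments:
    - {"translation":[0,0,0],"dr":[0,0,0]}
    - {"translation":[0,0,0],"dr":[0,0,0]}
    - {"translation":[0,0,0],"dr":[0,0,0]}
    - {"translation":[0,0,-0.01],"dr":[0,0,0]}
    - {"translation":[0,0,-0.04],"dr":[0,0,0]}
    - {"translation":[0,0,-0.06],"dr":[0,0,0]}
    - {"translation":[0,0,-0.03],"dr":[0,0,0]}
    - {"translation":[0,0,0],"dr":[0,0,0]}
  jaw: 0.065

```text
time: 7.4
ee_pos: [0.5254, 0.3303, 0.1509]
orientation: [-0.001, 0.997, 0.075, 0.004]
contact_force: [-0.4, -0.5, -0.4]
grip_width: 0.0649
finger_force: 0.0
```

```bash
python3 plan.py .6468 .1903 .13 .372
```

```text
t 7.4 pos [0.5254 0.3303 0.1509] yaw 0.149 w 0.0649
dr [-0.    -0.009 -0.223] then trans [0.0622 0.1746 0.0209] | trans without turn [0.099  0.1566 0.0215]
```

Call:
send_rows:
  increments:
    - {"translation":[0,0,0],"dr":[0,0,-0.11]}
    - {"translation":[0,0,0],"dr":[0,0,-0.113]}
    - {"translation":[0.0155,0.0437,0],"dr":[0,0,0]}
    - {"translation":[0.0155,0.0437,0],"dr":[0,0,0]}
    - {"translation":[0.0155,0.0437,0],"dr":[0,0,0]}
    - {"translation":[0.0155,0.0437,0],"dr":[0,0,0]}
    - {"translation":[0,0,0],"dr":[0,0,0]}
    - {"translation":[0,0,0],"dr":[0,0,0]}
  jaw: 0.085

```text
time: 8.4
ee_pos: [0.6432, 0.188, 0.1453]
orientation: [0.001, 0.983, 0.185, -0.001]
contact_force: [-0.6, -0.0, -0.1]
grip_width: 0.085
finger_force: 0.0
```

```bash
python3 look.py pics/w5.png .6468 .1903 .016; python3 plan.py .6468 .1903 .003 .372
```

```text
325.3 183.8
[0.6427 0.1901 0.1461] [326.12285049 183.94582345]
crop origin 225 108 scale 4
t 8.5 pos [0.6427 0.1901 0.1461] yaw 0.375 w 0.085
dr [0.    0.001 0.003] then trans [0.0039 0.0013 0.1431] | trans without turn [0.004  0.0013 0.1431]
```

View pics/w5.png

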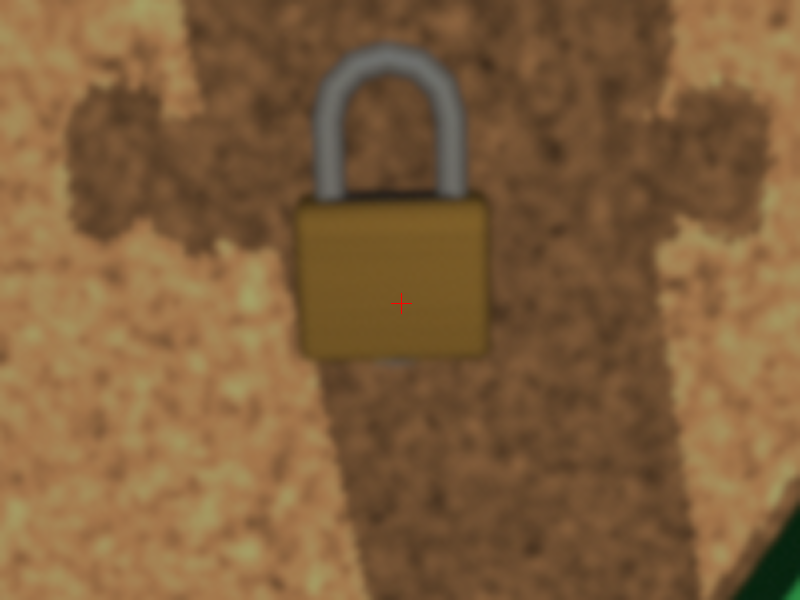

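The block is centred at crop (394,280), 4.5 mm ahead of my estimate and 1.5 mm to the left. I'll correct for that and grip.

Call:
send_rows:
  increments:
    - {"translation":[0.0085,0,0.03],"dr":[0,0,0]}
    - {"translation":[0,0,0.045],"dr":[0,0,0]}
    - {"translation":[0,0,0.04],"dr":[0,0,0]}
    - {"translation":[0,0,0.02],"dr":[0,0,0]}
    - {"translation":[0,0,0.009],"dr":[0,0,0]}
    - {"translation":[0,0,0],"dr":[0,0,0]}
    - {"translation":[0,0,0],"dr":[0,0,0]}

```text
time: 9.38
ee_pos: [0.654, 0.1916, 0.0047]
orientation: [0.001, 0.983, 0.185, 0.002]
contact_force: [0.1, 1.1, 0.3]
grip_width: 0.085
finger_force: 0.0
```

Call:
send_rows:
  increments:
    - {"translation":[0,0,0],"dr":[0,0,0]}
    - {"translation":[0,0,0],"dr":[0,0,0]}
    - {"translation":[0,0,0],"dr":[0,0,0]}
    - {"translation":[0,0,0],"dr":[0,0,0]}
    - {"translation":[0,0,0],"dr":[0,0,0]}
    - {"translation":[0,0,0],"dr":[0,0,0]}
  jaw: 0.02

```text
time: 10.12
ee_pos: [0.6533, 0.1914, 0.0038]
orientation: [0.001, 0.983, 0.185, 0.001]
contact_force: [-1.0, -0.8, 5.1]
grip_width: 0.0384
finger_force: 62.1
```

Call:
send_rows:
  increments:
    - {"translation":[0,0,-0.02],"dr":[0,0,0]}
    - {"translation":[0,0,-0.04],"dr":[0,0,0.11]}
    - {"translation":[0,0,-0.04],"dr":[0,0,0.115]}
    - {"translation":[0,0,0],"dr":[0,0,0]}
    - {"translation":[0,0,0],"dr":[0,0,0]}

```text
time: 10.75
ee_pos: [0.6515, 0.1904, 0.1021]
orientation: [0.001, 0.997, 0.074, -0.0]
contact_force: [-1.3, -0.2, -1.5]
grip_width: 0.0385
finger_force: 61.5
```

```bash
python3 plan.py .4082 .3107 .1 .15
```

```text
t 10.75 pos [0.6515 0.1904 0.1021] yaw 0.148 w 0.0385
dr [ 0.003  0.001 -0.002] then trans [-0.2226 -0.1553  0.0021] | trans without turn [-0.2228 -0.1549  0.002 ]
```

Call:
send_rows:
  increments:
    - {"translation":[-0.037,-0.0258,0],"dr":[0,0,0]}
    - {"translation":[-0.037,-0.0258,0],"dr":[0,0,0]}
    - {"translation":[-0.037,-0.0258,0],"dr":[0,0,0]}
    - {"translation":[-0.037,-0.0258,0],"dr":[0,0,0]}
    - {"translation":[-0.037,-0.0258,0],"dr":[0,0,0]}
    - {"translation":[-0.037,-0.0258,0],"dr":[0,0,0]}
    - {"translation":[0,0,0],"dr":[0,0,0]}
    - {"translation":[0,0,0],"dr":[0,0,0]}
    - {"translation":[0,0,0],"dr":[0,0,0]}

```text
time: 11.88
ee_pos: [0.4111, 0.3101, 0.1016]
orientation: [0.001, 0.997, 0.072, 0.0]
contact_force: [0.0, 0.6, -1.5]
grip_width: 0.0383
finger_force: 61.4
```

```bash
python3 plan.py .4082 .3107 .0078 .15;python3 - <<'E'
from h import *
cv2.imwrite("pics/w6.png",optics.snapshot("wrist")[:,:,::-1])
E
```

```text
t 11.88 pos [0.4111 0.3101 0.1016] yaw 0.145 w 0.0383
dr [ 0.003  0.    -0.005] then trans [-0.0028 -0.001   0.0938] | trans without turn [-0.0028 -0.0012  0.0938]
```

View pics/w6.png

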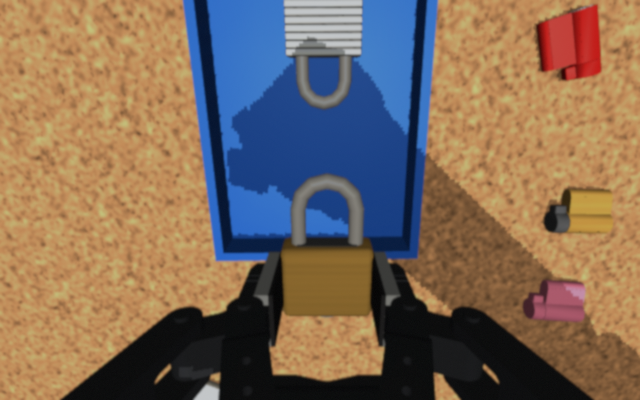

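Run:
```python
from h import *
c=optics.get_calibration("wrist")
T=lambda x,y,z:(.4646+x*np.cos(.15)-y*np.sin(.15),.3192+x*np.sin(.15)+y*np.cos(.15),z)
print("near rim ends",px("wrist",T(-.091,.071,.028),c),px("wrist",T(-.091,-.071,.028),c))
for v in(250,261):print(v,[np.round(w("wrist",u,v,.028,c),4) for u in(216,418)])
```

```text
near rim ends [222.94825638 262.44239021] [423.49566022 260.9799389 ]
250 [array([0.3731, 0.3811, 0.028 ]), array([0.3931, 0.2412, 0.028 ])]
261 [array([0.3645, 0.3807, 0.028 ]), array([0.3847, 0.2393, 0.028 ])]
```

Tray rim matches the prediction within about 4 mm. Lowering.

Call:
send_rows:
  increments:
    - {"translation":[-0.001,-0.003,0.03],"dr":[0,0,0]}
    - {"translation":[0,0,0.03],"dr":[0,0,0]}
    - {"translation":[0,0,0.02],"dr":[0,0,0]}
    - {"translation":[0,0,0.008],"dr":[0,0,0]}
    - {"translation":[0,0,0.004],"dr":[0,0,0]}
    - {"translation":[0,0,0.002],"dr":[0,0,0]}
    - {"translation":[0,0,0],"dr":[0,0,0]}

```text
time: 12.8
ee_pos: [0.4092, 0.3147, 0.009]
orientation: [0.001, 0.997, 0.074, 0.001]
contact_force: [0.4, -0.4, -1.2]
grip_width: 0.0381
finger_force: 61.4
```

Call:
send_rows:
  increments:
    - {"translation":[0,0,0.002],"dr":[0,0,0]}
    - {"translation":[0,0,0.001],"dr":[0,0,0]}
    - {"translation":[0,0,0],"dr":[0,0,0]}

```text
time: 13.18
ee_pos: [0.4093, 0.3147, 0.0067]
orientation: [0.001, 0.997, 0.074, 0.001]
contact_force: [-1.5, -1.5, 7.2]
grip_width: 0.0384
finger_force: 62.4
```

Call:
send_rows:
  increments:
    - {"translation":[0,0,0],"dr":[0,0,0]}
    - {"translation":[0,0,0],"dr":[0,0,0]}
    - {"translation":[0,0,0],"dr":[0,0,0]}
    - {"translation":[0,0,-0.01],"dr":[0,0,0]}
    - {"translation":[0,0,-0.04],"dr":[0,0,0]}
    - {"translation":[0,0,-0.06],"dr":[0,0,0]}
    - {"translation":[0,0,-0.03],"dr":[0,0,0]}
    - {"translation":[0,0,0],"dr":[0,0,0]}
  jaw: 0.06

```text
time: 14.18
ee_pos: [0.4107, 0.3164, 0.1491]
orientation: [-0.001, 0.997, 0.074, 0.004]
contact_force: [-0.6, 0.2, -0.5]
grip_width: 0.0603
finger_force: 0.0
```

```bash
python3 plan.py .4293 .1201 .14 .097
```

```text
t 14.18 pos [0.4107 0.3164 0.1491] yaw 0.147 w 0.0603
dr [-0.001 -0.008  0.05 ] then trans [-0.0004  0.1972  0.0091] | trans without turn [-0.0104  0.1969  0.0087]
```

Call:
send_rows:
  increments:
    - {"translation":[0,0,0],"dr":[0,0,0.05]}
    - {"translation":[0,0.0395,0],"dr":[0,0,0]}
    - {"translation":[0,0.0395,0],"dr":[0,0,0]}
    - {"translation":[0,0.0395,0],"dr":[0,0,0]}
    - {"translation":[0,0.0395,0],"dr":[0,0,0]}
    - {"translation":[0,0.0395,0],"dr":[0,0,0]}
    - {"translation":[0,0,0],"dr":[0,0,0]}
    - {"translation":[0,0,0],"dr":[0,0,0]}
    - {"translation":[0,0,0],"dr":[0,0,0]}
  jaw: 0.085

```text
time: 15.3
ee_pos: [0.4273, 0.1192, 0.1454]
orientation: [0.001, 0.999, 0.05, 0.0]
contact_force: [0.3, -0.4, 0.6]
grip_width: 0.0848
finger_force: 0.0
```

```bash
python3 look.py pics/w7.png .4293 .1201 .013; python3 plan.py .4293 .1201 .003 .097
```

```text
323.6 186.2
[0.4275 0.1192 0.1456] [323.49024488 186.26594232]
crop origin 223 111 scale 4
t 15.4 pos [0.4275 0.1192 0.1456] yaw 0.1 w 0.0847
dr [ 0.001 -0.001  0.003] then trans [ 0.0019 -0.0007  0.1426] | trans without turn [ 0.0018 -0.0009  0.1426]
```

View pics/w7.png

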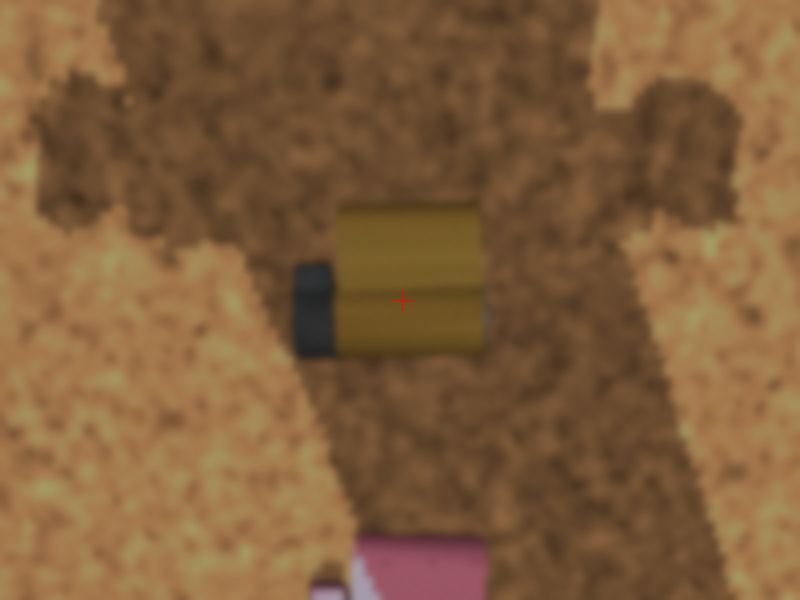

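Gold cylinder with dark cam on the left (+y), centre at crop (391,280): about 4.5 mm ahead and 2.5 mm left of the estimate. The pink look-alike is lower down and clear of the fingers. Gripping 4 mm towards the barrel.

Call:
send_rows:
  increments:
    - {"translation":[0.0025,-0.003,0.03],"dr":[0,0,0]}
    - {"translation":[0,0,0.045],"dr":[0,0,0]}
    - {"translation":[0,0,0.04],"dr":[0,0,0]}
    - {"translation":[0,0,0.02],"dr":[0,0,0]}
    - {"translation":[0,0,0.009],"dr":[0,0,0]}
    - {"translation":[0,0,0],"dr":[0,0,0]}
    - {"translation":[0,0,0],"dr":[0,0,0]}

```text
time: 16.27
ee_pos: [0.4311, 0.1214, 0.0026]
orientation: [0.001, 0.999, 0.049, 0.001]
contact_force: [0.3, 0.1, 0.1]
grip_width: 0.0854
finger_force: 0.0
```

Call:
send_rows:
  increments:
    - {"translation":[0,0,0.001],"dr":[0,0,0]}
    - {"translation":[0,0,0],"dr":[0,0,0]}
    - {"translation":[0,0,0],"dr":[0,0,0]}
    - {"translation":[0,0,0],"dr":[0,0,0]}
    - {"translation":[0,0,0],"dr":[0,0,0]}
    - {"translation":[0,0,0],"dr":[0,0,0]}
  jaw: 0.02

```text
time: 17.02
ee_pos: [0.4308, 0.1211, 0.0015]
orientation: [0.001, 0.999, 0.049, 0.001]
contact_force: [-1.4, -1.1, 4.7]
grip_width: 0.0381
finger_force: 59.7
```

Call:
send_rows:
  increments:
    - {"translation":[0,0,-0.02],"dr":[0,0,0]}
    - {"translation":[0,0,-0.04],"dr":[0,0,0.03]}
    - {"translation":[0,0,-0.04],"dr":[0,0,0.03]}
    - {"translation":[0,0,0],"dr":[0,0,0]}
    - {"translation":[0,0,0],"dr":[0,0,0]}

```text
time: 17.65
ee_pos: [0.4293, 0.1206, 0.1001]
orientation: [0.001, 1.0, 0.019, -0.0]
contact_force: [-0.2, -0.1, -1.0]
grip_width: 0.0383
finger_force: 60.8
```

```bash
python3 plan.py .482 -.3262 .1 .041;  python3 - <<'E'
from h import *
cv2.imwrite("pics/w8.png",optics.snapshot("wrist")[:,:,::-1])
E
```

```text
t 17.65 pos [0.4293 0.1206 0.1001] yaw 0.037 w 0.0383
dr [ 0.002  0.    -0.004] then trans [3.440e-02 4.485e-01 1.000e-04] | trans without turn [0.036  0.4484 0.0012]
```

View pics/w8.png

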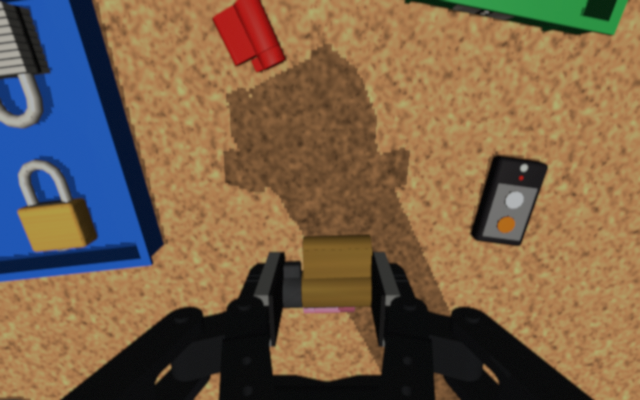

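Cylinder held level; both padlocks lie flat in the blue tray. Moving to the yellow tray.

Call:
send_rows:
  increments:
    - {"translation":[0.004,0.0498,0],"dr":[0,0,0]}
    - {"translation":[0.004,0.0498,0],"dr":[0,0,0]}
    - {"translation":[0.004,0.0498,0],"dr":[0,0,0]}
    - {"translation":[0.004,0.0498,0],"dr":[0,0,0]}
    - {"translation":[0.004,0.0498,0],"dr":[0,0,0]}
    - {"translation":[0.004,0.0498,0],"dr":[0,0,0]}
    - {"translation":[0.004,0.0498,0],"dr":[0,0,0]}
    - {"translation":[0.004,0.0498,0],"dr":[0,0,0]}
    - {"translation":[0.004,0.0498,0],"dr":[0,0,0]}
    - {"translation":[0,0,0],"dr":[0,0,0]}

```text
time: 18.95
ee_pos: [0.4802, -0.3313, 0.0995]
orientation: [0.002, 1.0, 0.014, -0.001]
contact_force: [-1.1, 0.3, -2.2]
grip_width: 0.038
finger_force: 60.8
```

Call:
send_rows:
  increments:
    - {"translation":[0,0,0.03],"dr":[0,0,0]}
    - {"translation":[0,0,0.025],"dr":[0,0,0]}
    - {"translation":[0,0,0],"dr":[0,0,0]}
    - {"translation":[0,0,0],"dr":[0,0,0]}

```text
time: 19.45
ee_pos: [0.4828, -0.3248, 0.0462]
orientation: [0.001, 1.0, 0.019, 0.0]
contact_force: [0.4, 0.6, -0.7]
grip_width: 0.038
finger_force: 60.8
```

```bash
python3 plan.py .482 -.3262 .005 .041
```

```text
t 19.45 pos [ 0.4828 -0.3248  0.0462] yaw 0.038 w 0.038
dr [ 0.001 -0.    -0.003] then trans [-0.0008  0.0014  0.0412] | trans without turn [-0.0008  0.0014  0.0412]
```

Call:
send_rows:
  increments:
    - {"translation":[0,0.001,0.02],"dr":[0,0,0]}
    - {"translation":[0,0,0.012],"dr":[0,0,0]}
    - {"translation":[0,0,0.006],"dr":[0,0,0]}
    - {"translation":[0,0,0.003],"dr":[0,0,0]}
    - {"translation":[0,0,0.001],"dr":[0,0,0]}
    - {"translation":[0,0,0],"dr":[0,0,0]}
    - {"translation":[0,0,0],"dr":[0,0,0]}

```text
time: 20.32
ee_pos: [0.4832, -0.3269, 0.0049]
orientation: [0.001, 1.0, 0.019, 0.001]
contact_force: [1.3, -0.1, -0.9]
grip_width: 0.0383
finger_force: 60.9
```

Call:
send_rows:
  increments:
    - {"translation":[0,0,0.001],"dr":[0,0,0]}
    - {"translation":[0,0,0],"dr":[0,0,0]}

```text
time: 20.58
ee_pos: [0.4833, -0.3269, 0.0046]
orientation: [0.001, 1.0, 0.019, 0.001]
contact_force: [-2.3, 1.1, 4.7]
grip_width: 0.0381
finger_force: 61.5
```

Call:
send_rows:
  increments:
    - {"translation":[0,0,0],"dr":[0,0,0]}
    - {"translation":[0,0,0],"dr":[0,0,0]}
    - {"translation":[0,0,0],"dr":[0,0,0]}
    - {"translation":[0,0,-0.01],"dr":[0,0,0]}
    - {"translation":[0,0,-0.04],"dr":[0,0,0]}
    - {"translation":[0,0,-0.06],"dr":[0,0,0]}
    - {"translation":[0,0,-0.03],"dr":[0,0,0]}
    - {"translation":[0,0,0],"dr":[0,0,0]}
  jaw: 0.06

```text
time: 21.58
ee_pos: [0.4854, -0.328, 0.1479]
orientation: [0.003, 1.0, 0.019, 0.004]
contact_force: [-0.0, -0.2, -0.3]
grip_width: 0.0601
finger_force: 0.0
```

```bash
python3 plan.py .6517 -.2104 .14 -.536
```

```text
t 21.57 pos [ 0.4854 -0.328   0.1479] yaw 0.037 w 0.0601
dr [ 0.004 -0.01   0.573] then trans [ 0.0829 -0.1861  0.0079] | trans without turn [ 0.1705 -0.1114  0.0085]
```

Call:
send_rows:
  increments:
    - {"translation":[0,0,0],"dr":[0,0,0.143]}
    - {"translation":[0,0,0],"dr":[0,0,0.143]}
    - {"translation":[0,0,0],"dr":[0,0,0.143]}
    - {"translation":[0,0,0],"dr":[0,0,0.144]}
    - {"translation":[0.0207,-0.0465,0],"dr":[0,0,0]}
    - {"translation":[0.0207,-0.0465,0],"dr":[0,0,0]}
    - {"translation":[0.0207,-0.0465,0],"dr":[0,0,0]}
    - {"translation":[0.0207,-0.0465,0],"dr":[0,0,0]}
    - {"translation":[0,0,0],"dr":[0,0,0]}
    - {"translation":[0,0,0],"dr":[0,0,0]}
  jaw: 0.085

```text
time: 22.82
ee_pos: [0.6476, -0.2086, 0.1417]
orientation: [0.001, 0.964, -0.264, -0.001]
contact_force: [-0.5, 0.2, 0.4]
grip_width: 0.0846
finger_force: 0.0
```

```bash
python3 look.py pics/w9.png .6517 -.2104 .013; python3 plan.py .6517 -.2104 .0015 -.536
```

```text
322.2 185.6
[ 0.6469 -0.2108  0.1424] [321.3915088  185.88344034]
crop origin 222 110 scale 4
t 22.93 pos [ 0.6469 -0.2108  0.1424] yaw -0.538 w 0.0851
dr [ 0.003  0.    -0.002] then trans [ 0.004  -0.0028  0.1409] | trans without turn [ 0.004  -0.0033  0.1409]
```

View pics/w9.png

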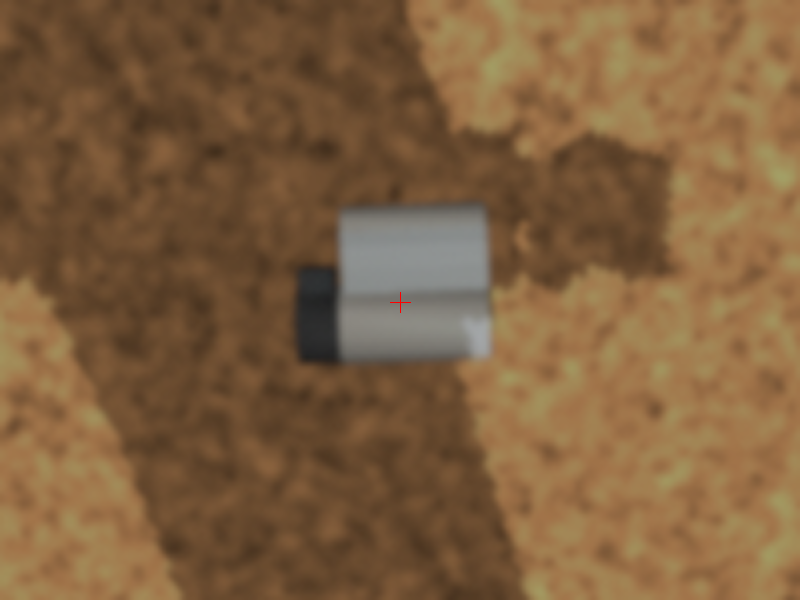

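Nickel cylinder, cam at left, centre at crop (395,283), yaw aligned. Gripping.

Call:
send_rows:
  increments:
    - {"translation":[0.004,-0.004,0.03],"dr":[0,0,0]}
    - {"translation":[0,0,0.045],"dr":[0,0,0]}
    - {"translation":[0,0,0.04],"dr":[0,0,0]}
    - {"translation":[0,0,0.018],"dr":[0,0,0]}
    - {"translation":[0,0,0.008],"dr":[0,0,0]}
    - {"translation":[0,0,0],"dr":[0,0,0]}
    - {"translation":[0,0,0],"dr":[0,0,0]}

```text
time: 23.8
ee_pos: [0.6561, -0.2081, 0.0045]
orientation: [0.001, 0.964, -0.265, 0.002]
contact_force: [-0.4, 0.3, 0.1]
grip_width: 0.085
finger_force: 0.0
```

Call:
send_rows:
  increments:
    - {"translation":[0,0,0],"dr":[0,0,0]}
    - {"translation":[0,0,0],"dr":[0,0,0]}
    - {"translation":[0,0,0],"dr":[0,0,0]}
    - {"translation":[0,0,0],"dr":[0,0,0]}
    - {"translation":[0,0,0],"dr":[0,0,0]}
    - {"translation":[0,0,0],"dr":[0,0,0]}
  jaw: 0.02

```text
time: 24.55
ee_pos: [0.6553, -0.2076, 0.0034]
orientation: [0.001, 0.964, -0.265, 0.001]
contact_force: [-0.6, 0.6, 4.8]
grip_width: 0.0379
finger_force: 60.8
```

Call:
send_rows:
  increments:
    - {"translation":[0,0,-0.02],"dr":[0,0,0]}
    - {"translation":[0,0,-0.04],"dr":[0,0,-0.144]}
    - {"translation":[0,0,-0.04],"dr":[0,0,-0.145]}
    - {"translation":[0,0,0],"dr":[0,0,-0.145]}
    - {"translation":[0,0,0],"dr":[0,0,-0.145]}
    - {"translation":[0,0,0],"dr":[0,0,0]}
    - {"translation":[0,0,0],"dr":[0,0,0]}

```text
time: 25.42
ee_pos: [0.6539, -0.2075, 0.1022]
orientation: [0.001, 1.0, 0.021, 0.0]
contact_force: [-0.5, 0.1, -2.1]
grip_width: 0.0379
finger_force: 60.5
```

```bash
python3 plan.py .402 -.3295 .1 .041
```

```text
t 25.43 pos [ 0.6539 -0.2075  0.1022] yaw 0.041 w 0.0379
dr [0.002 0.    0.   ] then trans [-0.2567  0.1116  0.0022] | trans without turn [-0.2567  0.1116  0.0024]
```

Call:
send_rows:
  increments:
    - {"translation":[-0.0428,0.0186,0],"dr":[0,0,0]}
    - {"translation":[-0.0428,0.0186,0],"dr":[0,0,0]}
    - {"translation":[-0.0428,0.0186,0],"dr":[0,0,0]}
    - {"translation":[-0.0428,0.0186,0],"dr":[0,0,0]}
    - {"translation":[-0.0428,0.0186,0],"dr":[0,0,0]}
    - {"translation":[-0.0428,0.0186,0],"dr":[0,0,0]}
    - {"translation":[0,0,0],"dr":[0,0,0]}
    - {"translation":[0,0,0.03],"dr":[0,0,0]}
    - {"translation":[0,0,0.025],"dr":[0,0,0]}
    - {"translation":[0,0,0],"dr":[0,0,0]}

```text
time: 26.68
ee_pos: [0.4018, -0.3282, 0.0457]
orientation: [-0.001, 1.0, 0.022, -0.001]
contact_force: [0.2, 0.3, -1.8]
grip_width: 0.0381
finger_force: 60.5
```

```bash
python3 look.py pics/w10.png .402 -.3295 .02; python3 plan.py .402 -.3295 .007 .041;  python3 - <<'E'
from h import *
cv2.imwrite("pics/w10.png",optics.snapshot("wrist")[:,:,::-1])
E
```

```text
324.6 244.6
[ 0.4037 -0.3299  0.0479] [323.08000216 245.24330927]
crop origin 224 169 scale 4
t 26.77 pos [ 0.4037 -0.3299  0.0479] yaw 0.044 w 0.0379
dr [ 0.002 -0.002  0.003] then trans [-0.0017 -0.0004  0.0409] | trans without turn [-0.0017 -0.0005  0.0409]
```

View pics/w10.png

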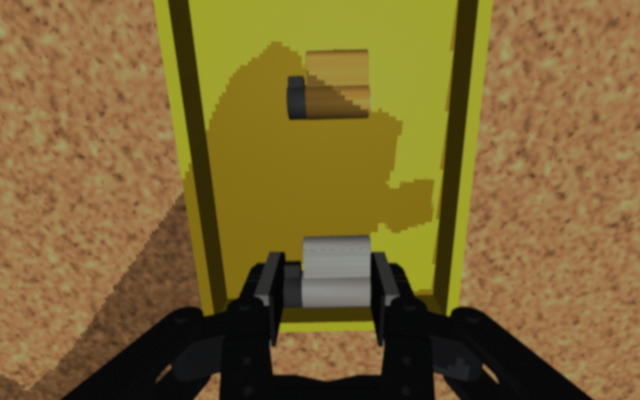

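Brass cylinder lies flat in the tray at (330,85); the nickel one is over clear floor. Lowering.

Call:
send_rows:
  increments:
    - {"translation":[0.001,0,0.02],"dr":[0,0,0]}
    - {"translation":[0,0,0.012],"dr":[0,0,0]}
    - {"translation":[0,0,0.006],"dr":[0,0,0]}
    - {"translation":[0,0,0.002],"dr":[0,0,0]}
    - {"translation":[0,0,0.001],"dr":[0,0,0]}
    - {"translation":[0,0,0],"dr":[0,0,0]}
    - {"translation":[0,0,0],"dr":[0,0,0]}

```text
time: 27.7
ee_pos: [0.4039, -0.3303, 0.0067]
orientation: [0.001, 1.0, 0.022, 0.001]
contact_force: [-0.5, -0.7, -2.1]
grip_width: 0.0381
finger_force: 60.6
```

Call:
send_rows:
  increments:
    - {"translation":[0,0,0.001],"dr":[0,0,0]}
    - {"translation":[0,0,0],"dr":[0,0,0]}

```text
time: 27.95
ee_pos: [0.404, -0.3304, 0.0063]
orientation: [0.001, 1.0, 0.022, 0.001]
contact_force: [-1.9, 1.2, 4.9]
grip_width: 0.0379
finger_force: 61.2
```

Call:
send_rows:
  increments:
    - {"translation":[0,0,0],"dr":[0,0,0]}
    - {"translation":[0,0,0],"dr":[0,0,0]}
    - {"translation":[0,0,0],"dr":[0,0,0]}
    - {"translation":[0,0,-0.01],"dr":[0,0,0]}
    - {"translation":[0,0,-0.04],"dr":[0,0,0]}
    - {"translation":[0,0,-0.06],"dr":[0,0,0]}
    - {"translation":[0,0,-0.03],"dr":[0,0,0]}
    - {"translation":[0,0,0],"dr":[0,0,0]}
  jaw: 0.06

```text
time: 28.95
ee_pos: [0.406, -0.3317, 0.1494]
orientation: [0.004, 1.0, 0.022, 0.004]
contact_force: [-0.9, -0.1, 0.3]
grip_width: 0.06
finger_force: 0.0
```

```bash
python3 plan.py .4343 -.0146 .14 -.098
```

```text
t 28.95 pos [ 0.406  -0.3317  0.1494] yaw 0.043 w 0.06
dr [ 0.007 -0.008  0.141] then trans [-0.0028 -0.3183  0.0094] | trans without turn [ 0.0419 -0.3156  0.0074]
```

Call:
send_rows:
  increments:
    - {"translation":[0,0,0],"dr":[0,0,0.141]}
    - {"translation":[0,-0.053,0],"dr":[0,0,0]}
    - {"translation":[0,-0.053,0],"dr":[0,0,0]}
    - {"translation":[0,-0.053,0],"dr":[0,0,0]}
    - {"translation":[0,-0.053,0],"dr":[0,0,0]}
    - {"translation":[0,-0.053,0],"dr":[0,0,0]}
    - {"translation":[0,-0.053,0],"dr":[0,0,0]}
    - {"translation":[0,0,0],"dr":[0,0,0]}
    - {"translation":[0,0,0],"dr":[0,0,0]}
    - {"translation":[0,0,0],"dr":[0,0,0]}
  jaw: 0.085

```text
time: 30.2
ee_pos: [0.4339, -0.0151, 0.1443]
orientation: [0.001, 0.999, -0.05, -0.0]
contact_force: [-0.5, -0.3, -0.4]
grip_width: 0.0852
finger_force: 0.0
```

```bash
python3 look.py pics/w11.png .4343 -.0146 .013; python3 plan.py .4343 -.0146 .001 -.098
```

```text
323.8 189.0
[ 0.4343 -0.0149  0.1446] [324.03122249 189.11281157]
crop origin 223 113 scale 4
t 30.3 pos [ 0.4343 -0.0149  0.1446] yaw -0.101 w 0.085
dr [ 0.002 -0.    -0.003] then trans [ 0.     -0.0003  0.1436] | trans without turn [-0.     -0.0006  0.1436]
```

View pics/w11.png

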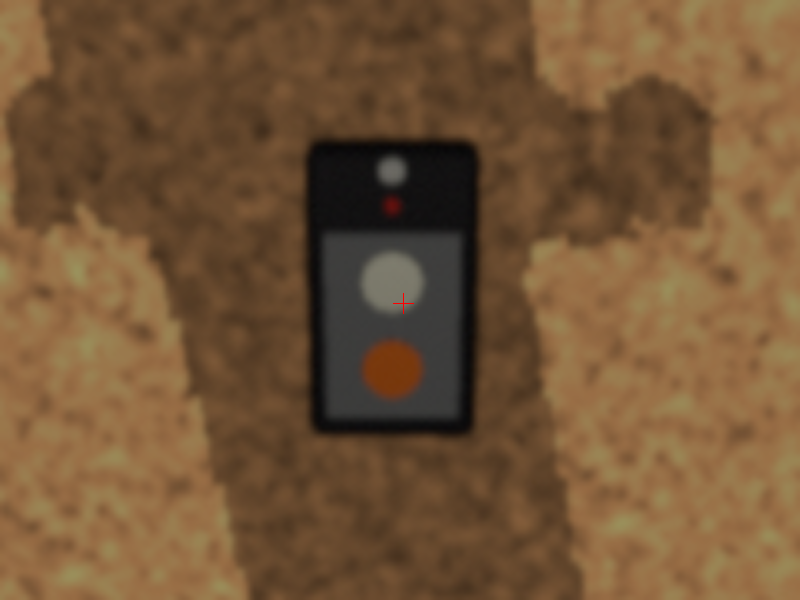

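Remote centred at crop (392,287), aligned. Gripping.

Call:
send_rows:
  increments:
    - {"translation":[0.0032,-0.0028,0.03],"dr":[0,0,0]}
    - {"translation":[0,0,0.045],"dr":[0,0,0]}
    - {"translation":[0,0,0.04],"dr":[0,0,0]}
    - {"translation":[0,0,0.019],"dr":[0,0,0]}
    - {"translation":[0,0,0.009],"dr":[0,0,0]}
    - {"translation":[0,0,0],"dr":[0,0,0]}
    - {"translation":[0,0,0],"dr":[0,0,0]}

```text
time: 31.18
ee_pos: [0.4393, -0.0114, 0.0028]
orientation: [0.001, 0.999, -0.049, 0.002]
contact_force: [-0.1, 0.1, -0.6]
grip_width: 0.085
finger_force: 0.0
```

Call:
send_rows:
  increments:
    - {"translation":[0,0,0],"dr":[0,0,0]}
    - {"translation":[0,0,0],"dr":[0,0,0]}
    - {"translation":[0,0,0],"dr":[0,0,0]}
    - {"translation":[0,0,0],"dr":[0,0,0]}
    - {"translation":[0,0,0],"dr":[0,0,0]}
    - {"translation":[0,0,0],"dr":[0,0,0]}
  jaw: 0.02

```text
time: 31.92
ee_pos: [0.439, -0.0112, 0.0026]
orientation: [0.001, 0.999, -0.049, 0.001]
contact_force: [-1.6, 0.5, 6.3]
grip_width: 0.0342
finger_force: 60.3
```

Call:
send_rows:
  increments:
    - {"translation":[0,0,-0.02],"dr":[0,0,0]}
    - {"translation":[0,0,-0.04],"dr":[0,0,0.04]}
    - {"translation":[0,0,-0.04],"dr":[0,0,0]}
    - {"translation":[0,0,0],"dr":[0,0,0]}
    - {"translation":[0,0,0],"dr":[0,0,0]}

```text
time: 32.55
ee_pos: [0.4373, -0.0112, 0.1013]
orientation: [0.001, 0.998, -0.069, -0.0]
contact_force: [-0.9, 0.6, -0.7]
grip_width: 0.0343
finger_force: 59.8
```

```bash
python3 plan.py .6414 .0136 .1 -.141
```

```text
t 32.55 pos [ 0.4373 -0.0112  0.1013] yaw -0.138 w 0.0343
dr [0.002 0.    0.003] then trans [ 0.1986 -0.0532  0.0013] | trans without turn [ 0.1988 -0.0526  0.0012]
```

Call:
send_rows:
  increments:
    - {"translation":[0.0398,-0.0106,0],"dr":[0,0,0]}
    - {"translation":[0.0398,-0.0106,0],"dr":[0,0,0]}
    - {"translation":[0.0398,-0.0106,0],"dr":[0,0,0]}
    - {"translation":[0.0398,-0.0106,0],"dr":[0,0,0]}
    - {"translation":[0.0398,-0.0106,0],"dr":[0,0,0]}
    - {"translation":[0,0,0],"dr":[0,0,0]}
    - {"translation":[0,0,0.03],"dr":[0,0,0]}
    - {"translation":[0,0,0.025],"dr":[0,0,0]}
    - {"translation":[0,0,0],"dr":[0,0,0]}
    - {"translation":[0,0,0],"dr":[0,0,0]}

```text
time: 33.8
ee_pos: [0.6418, 0.0141, 0.0469]
orientation: [0.001, 0.998, -0.069, -0.0]
contact_force: [0.1, 0.3, 0.6]
grip_width: 0.0343
finger_force: 59.8
```

```bash
python3 plan.py .6414 .0136 .0056 -.141;  python3 - <<'E'
from h import *
cv2.imwrite("pics/w12.png",optics.snapshot("wrist")[:,:,::-1])
E
```

```text
t 33.8 pos [0.6418 0.0141 0.0469] yaw -0.137 w 0.0343
dr [ 0.002 -0.     0.004] then trans [-0.0004  0.0006  0.0413] | trans without turn [-0.0004  0.0005  0.0413]
```

View pics/w12.png

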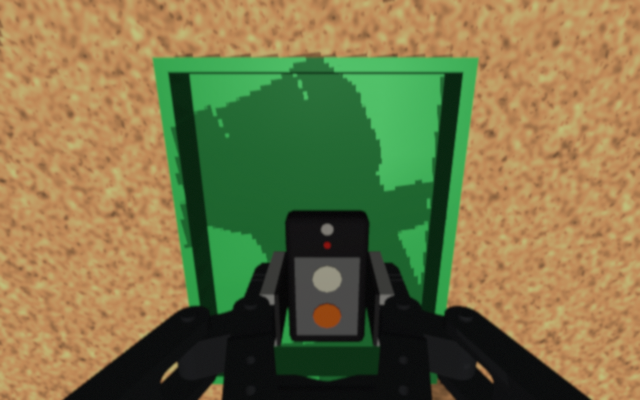

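The remote is level and centred over the green tray. Lowering.

Call:
send_rows:
  increments:
    - {"translation":[0,0,0.02],"dr":[0,0,0]}
    - {"translation":[0,0,0.012],"dr":[0,0,0]}
    - {"translation":[0,0,0.005],"dr":[0,0,0]}
    - {"translation":[0,0,0.003],"dr":[0,0,0]}
    - {"translation":[0,0,0.001],"dr":[0,0,0]}
    - {"translation":[0,0,0],"dr":[0,0,0]}
    - {"translation":[0,0,0],"dr":[0,0,0]}

```text
time: 34.72
ee_pos: [0.643, 0.014, 0.0065]
orientation: [0.001, 0.998, -0.069, 0.001]
contact_force: [-0.6, 0.1, -0.2]
grip_width: 0.0344
finger_force: 59.8
```

Call:
send_rows:
  increments:
    - {"translation":[0,0,0.0015],"dr":[0,0,0]}
    - {"translation":[0,0,0],"dr":[0,0,0]}

```text
time: 34.98
ee_pos: [0.6431, 0.014, 0.0057]
orientation: [0.001, 0.998, -0.069, 0.001]
contact_force: [-1.9, -0.9, 5.6]
grip_width: 0.0341
finger_force: 60.4
```

Call:
send_rows:
  increments:
    - {"translation":[0,0,0],"dr":[0,0,0]}
    - {"translation":[0,0,0],"dr":[0,0,0]}
    - {"translation":[0,0,0],"dr":[0,0,0]}
    - {"translation":[0,0,-0.01],"dr":[0,0,0]}
    - {"translation":[0,0,-0.04],"dr":[0,0,0]}
    - {"translation":[0,0,-0.06],"dr":[0,0,0]}
    - {"translation":[-0.06,0,-0.03],"dr":[0,0,0]}
    - {"translation":[-0.06,0,0],"dr":[0,0,0]}
    - {"translation":[-0.05,0,0],"dr":[0,0,0]}
  jaw: 0.06

```text
time: 36.1
ee_pos: [0.4766, 0.0375, 0.1435]
orientation: [0.001, 0.998, -0.068, 0.001]
contact_force: [0.4, 0.9, -0.1]
grip_width: 0.0604
finger_force: 0.0
```

Call:
send_rows:
  increments:
    - {"translation":[0,0,0],"dr":[0,0,0]}
    - {"translation":[0,0,0],"dr":[0,0,0]}
    - {"translation":[0,0,0],"dr":[0,0,0]}
    - {"translation":[0,0,0],"dr":[0,0,0]}

```text
time: 36.6
ee_pos: [0.4796, 0.037, 0.1427]
orientation: [0.0, 0.998, -0.069, 0.001]
contact_force: [-0.4, -0.2, -0.3]
grip_width: 0.0595
finger_force: 0.0
```

Run:
```python
from h import *
a=optics.snapshot("scene")[:,:,::-1]
cv2.imwrite("pics/end.png",cv2.resize(a[100:330,150:520],(800,497)))
```

```text
(no output)
```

View pics/end.png

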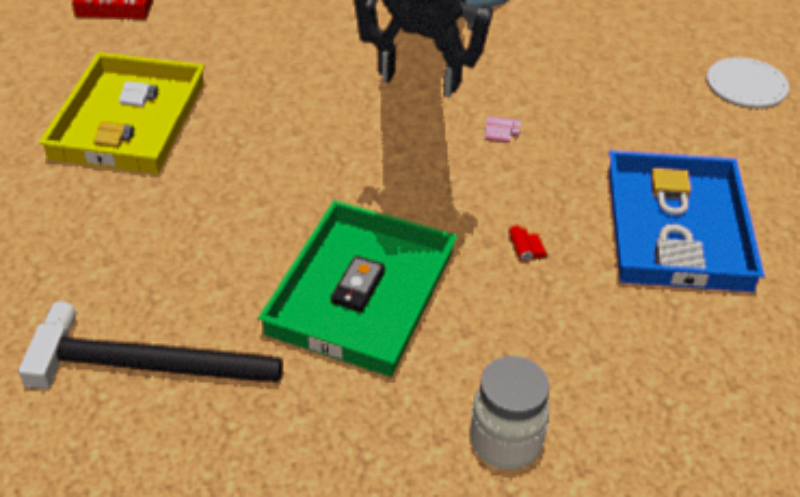

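All five items lie flat in their trays: cylinders at (138,95) and (113,133), remote at (358,284), padlocks at (672,190) and (680,245). The hammer and jar haven't moved.

```bash
python3 -c "
from plant import manip
print(manip.job_done())"
```

```text
the job is handed in; nothing more can be done
None
```

Job handed in (no verdict was returned): in the final picture both padlocks lie flat in the blue tray, both lock cylinders in the yellow and the gate remote in the green, with the hammer, jar and look-alikes left where they were.

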